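Uncap and open the drain screws of a scrap manifold

ROBOT

A 6-joint arm with a two-finger parallel gripper is mounted at the origin on the work surface. World frame = base frame: x ahead of the robot, y to its left, z up, the work surface at z = 0. Lengths are in mm, angles in degrees, forces in N, time in s.
With the tool pointing down it reaches from about 350 to 850 mm from the base axis. Payload 8.1 kg.
Tool frame: the origin (TCP) lies on the centre line of the jaws, within the pads' length; the fingertips stand 19 mm ahead of it and the grasp point (between the pads) is the TCP; z points along the fingers, y is the direction in which the jaws open and shut (so a half turn about z gives the same grasp; the last joint's range is limited). The gripper opens to 85 mm and grips with 20 to 120 N. Pads are 22 mm wide; open, the fingers measure 114 mm over their backs; the gripper's body (76 mm by 85 mm) begins 54 mm behind the grasp point. The pads swing forward as they close: fully open they stand 13 mm farther back than shut.
Start: joints at [-72.502, 7.471, 85.268, -0, 87.261, -4.893], TCP at [228.577, -554.759, 250.292] pointing down, gripper open.
Joint ranges: [-169.43, 169.43], [-51.17, 129.36], [1.28, 143.12], [-76.62, 256.62], [0, 156.53], [-152.29, 152.29]. Speed limits (degrees/s): [136.94, 136.94, 159.86, 180, 180, 180].

INTERFACE

Orientations are given as [roll, pitch, yaw] about the fixed x, y, z axes, in that order (R = Rz(yaw) Ry(pitch) Rx(roll)).
In Python, from bench import r, viewer gives the robot as it stands.
- The arm moves only by the tool carry_out, never from a script. Its argument "commands" is a list that holds one entry, the list of rows, each a list of 7 numbers: the finger opening in mm, from 0 to 85.4, then the shift along the tool's x, y, z in mm, then the turn, a rotation vector about the tool's x, y, z in degrees. A call has 1 to 5 rows; each row is the pose to reach, as a shift and turn from the pose commanded when the call began, along the tool's axes at that moment; what a row does not reach only later rows make up. A row lasts 1/8 s, in which the tool goes at most 62.5 mm and 10.7 degrees, less where a joint would pass 70% of its speed; a pose out of reach is approached as far as the arm can. A call with a gripper value outside its range is refused whole. The fingers move at their own pace and stop on an object; "grip_force" is the grip in N (left out, the last holds). Time passes only in rows, so rows that repeat a pose let the fingers close. It gives the time, the measured TCP pose, the force and the opening at its end, in the units of the state.
- r.sense(): the state, without advancing time (a new reading comes with each control period).
- viewer.snapshot(name): name is "scene" or "top" or "wrist"; returns the picture (400x640x3 uint8, red, green, blue); there is no depth.
- viewer.calibration(name): a dict with "camera_matrix" (3x3 intrinsics, pixels), "rvec" (rotation vector, rad) and "tvec" (3), from world to camera coordinates, as OpenCV has them. Camera axes: x right, y down, z forward; pixel columns grow to the right and rows downward; lengths in mm; the calibration is good to about 2 mm. A picture is of the moment at which its call begins: read the wrist's pose just before it. calibration takes no time and is no camera call; for the wrist camera it gives the pose at the moment of the call.
- r.hand_in(): hands the job in, once; it reports no verdict.
The state is a dict: "time": time; "joint_pos": joint angles; "qd": joint speeds; "joint_efforts": joint torques, N m; "tool_pos": TCP position; "tcp_rot": TCP orientation; "ft_force": force on the tool from outside, world axes, zero at the start; "wrist_torque": the same for the moment, N m; "finger_gap": finger opening in mm.
Only numpy, scipy, OpenCV 4.12 (cv2) and the standard library are available. Lean on these libraries where they do the work, as an engineer would, in place of code of your own. Each camera call takes 0.05 s, during which the arm holds its last target. There are 200 camera calls.

TASK

Get the old brass manifold in the vice ready for scrap: take every plastic cap that is still on it off its valve and put it in the grey parts tray. With the T-handle hex key from the wooden stand, open each of the three drain screws a quarter turn anticlockwise, pushing the key fully home in the socket before you turn, and put the key back upright in its hole. Leave the other things on the bench where they are.

Things in the scene. Friction and masses are not known exactly. Their poses are not given: they have to be found in the camera images.
- vice: Blue machine vice, fixed (270 x 110 mm, jaws to z = 72 mm), gripping a level brass manifold bar 36 mm thick, 230 mm long. Origin on the bench under the bar's middle; y along the bar, x across it. Three valve heads stand on the bar at y = +70, 0, -70 mm (valves 1, 2, 3): round collars 34 mm across, top at z = 118 mm, on a 45 mm hexagon foot up to z = 90 mm.
- cap1: Black plastic push-on dust cap of valve 1, loosely over its head (2 mm play, no thread): 44 mm diameter, 28 mm high, closed top 4 mm thick, open underneath, 22 g. Origin at the centre of the open rim, z towards the closed top; on the valve the rim is at z = 94 mm and the top at z = 122 mm. Absent (None) if already lost.
- cap2: Black plastic push-on dust cap of valve 2, loosely over its head (2 mm play, no thread): 44 mm diameter, 28 mm high, closed top 4 mm thick, open underneath, 22 g. Origin at the centre of the open rim, z towards the closed top; on the valve the rim is at z = 94 mm and the top at z = 122 mm. Absent (None) if already lost.
- cap3: Black plastic push-on dust cap of valve 3, loosely over its head (2 mm play, no thread): 44 mm diameter, 28 mm high, closed top 4 mm thick, open underneath, 22 g. Origin at the centre of the open rim, z towards the closed top; on the valve the rim is at z = 94 mm and the top at z = 122 mm. Absent (None) if already lost.
- socket1 (a point): Centre of the floor of the hexagon socket in drain screw 1 (at z = 103 mm). The socket is 15.2 mm across flats, 15 mm deep and vertical, its mouth at z = 118 mm, in a 26 mm steel screw flush with the top of valve head 1. The point turns with the screw: its x axis points at the middle of a flat, so flats lie every 60 degrees from it. While the valve wears its cap, the socket is covered.
- socket2 (a point): Centre of the floor of the hexagon socket in drain screw 2 (at z = 103 mm). The socket is 15.2 mm across flats, 15 mm deep and vertical, its mouth at z = 118 mm, in a 26 mm steel screw flush with the top of valve head 2. The point turns with the screw: its x axis points at the middle of a flat, so flats lie every 60 degrees from it. While the valve wears its cap, the socket is covered.
- socket3 (a point): Centre of the floor of the hexagon socket in drain screw 3 (at z = 103 mm). The socket is 15.2 mm across flats, 15 mm deep and vertical, its mouth at z = 118 mm, in a 26 mm steel screw flush with the top of valve head 3. The point turns with the screw: its x axis points at the middle of a flat, so flats lie every 60 degrees from it. While the valve wears its cap, the socket is covered.
- screw1 (a joint): Turn of drain screw 1 (rad): 0 is closed (starts at 0 to 0.2), grows anticlockwise seen from above; stop at 2.2. A quarter turn is 1.57. Stiff: needs about 0.1 N m, stays where left, does not rise.
- screw2 (a joint): Turn of drain screw 2 (rad): 0 is closed (starts at 0 to 0.2), grows anticlockwise seen from above; stop at 2.2. A quarter turn is 1.57. Stiff: needs about 0.1 N m, stays where left, does not rise.
- screw3 (a joint): Turn of drain screw 3 (rad): 0 is closed (starts at 0 to 0.2), grows anticlockwise seen from above; stop at 2.2. A quarter turn is 1.57. Stiff: needs about 0.1 N m, stays where left, does not rise.
- key: T-handle hex key, 111 mm long, 240 g: steel hexagon 14 mm across flats, 86 mm long (lowest 3 mm reduced to 11 mm). Origin at the centre of the tip, z up to the handle, x along the handle bar and at the middle of a flat of the hexagon. Play in a socket: 0.6 mm a side, about 9 degrees of turn either way. Starts upright in the stand, tip 5 mm above the bench.
- key_grip (a point): Middle of the key's black handle bar, 98 mm above the tip; the bar is 96 mm long (x), 18 mm wide (y), 26 mm high.
- stand: Wooden key stand fixed to the bench, 70 (x) x 130 (y) x 50 mm high. Origin at the centre of its underside. The key's hole is in the middle; two smaller empty holes are 42 mm to either side in y.
- stand_hole0 (a point): Centre of the mouth (z = 50 mm) of the key's hole, 20 mm square, 45 mm deep.
- tray: Loose grey open plastic parts tray, 150 (x) x 170 (y) x 45 mm high, walls and floor 4 mm, 0.7 kg. Origin at the centre of its underside. It may get pushed about.
- copper_bend: Bystander: loose bent copper tube, 22 mm thick, about 85 x 65 mm, lying on the bench; origin near its middle on the bench.
- tee: Bystander: loose brass pipe tee, 68 x 56 x 32 mm, lying on the bench; origin on the bench under its centre.

How it is judged (in metres and radians):
On the way, in this order (a step that is already met when the one before it is completed fails the run):
1. the hex key is fully home in the socket of one of the drain screws (((horizontal distance between key and socket1 below 0.003 m and distance between key and socket1 below 0.005 m) or (horizontal distance between key and socket2 below 0.003 m and distance between key and socket2 below 0.005 m) or (horizontal distance between key and socket3 below 0.003 m and distance between key and socket3 below 0.005 m))), for 0.2 s.
2. all three drain screws are open (value of joint each of screw1, screw2, screw3 above 1.15 rad), for 0.2 s.
At the end, for the whole second after the job is handed in: every cap there is lies at rest inside the tray; all three drain screws stand at 1.15 rad or more (a quarter turn less what the play takes); the key stands at rest in its hole in the stand: tip within 10 mm of the hole's axis and lower than 12 mm above the bench, within 0.15 rad of upright (all of step 2 and x of cap1 in the frame of tray between -0.058 and 0.058 m and y of cap1 in the frame of tray between -0.068 and 0.068 m and z of cap1 in the frame of tray between -0.005 and 0.05 m and linear speed of each of cap1, cap2, cap3, key below 0.03 m/s and x of cap2 in the frame of tray between -0.058 and 0.058 m and y of cap2 in the frame of tray between -0.068 and 0.068 m and z of cap2 in the frame of tray between -0.005 and 0.05 m and x of cap3 in the frame of tray between -0.058 and 0.058 m and y of cap3 in the frame of tray between -0.068 and 0.068 m and z of cap3 in the frame of tray between -0.005 and 0.05 m and horizontal distance between key and stand_hole0 below 0.01 m and z of key in the frame of stand below 0.012 m and angle between key's own z axis and vertical below 0.15 rad); the robot touches nothing.
It fails at once if drain screw 1 is turned without the key fully home in its socket (tip within 6 mm of the socket floor's centre) (value of joint screw1 between 0.5 and 1.1 rad and velocity of joint screw1 above 0.1 rad/s and distance between key and socket1 above 0.006 m).
It fails at once if drain screw 2 is turned without the key fully home in its socket (tip within 6 mm of the socket floor's centre) (value of joint screw2 between 0.5 and 1.1 rad and velocity of joint screw2 above 0.1 rad/s and distance between key and socket2 above 0.006 m).
It fails at once if drain screw 3 is turned without the key fully home in its socket (tip within 6 mm of the socket floor's centre) (value of joint screw3 between 0.5 and 1.1 rad and velocity of joint screw3 above 0.1 rad/s and distance between key and socket3 above 0.006 m).
It fails at once if a bystander (copper tube or brass tee) is moved more than 30 mm (distance of any of copper_bend, tee from where it was at the start of the episode above 0.03 m).
Of cap1, cap2, cap3 only 2 to 3 are there at a start; the rules pass over those that are not, and their reading is None.
At some moment in a run one of tray may be knocked a few centimetres aside while the robot is not near it.
It also fails if it takes over 200 s, if anything falls off the work surface, if the arm or the gripper's body presses on something with over 40 N, if the wrist force passes 120 N, or if a joint passes its speed limit or range.

## Working session

There is one attempt and no reset: what is moved stays moved. The work goes in short steps, Python scripts to look and compute and a tool call to move; the robot and the scene stay as the last step left them, time stands still between calls to the robot, and variables do not carry over. Pictures are saved under pics/ and viewed, about 12 in all and at most 16, crops included, and the job is handed in when it is done.

Besides the shell and the picture viewer there is one more tool, called after ">>>" as name(argument=value, ...) on one line, values as JSON. carry_out: Moves the arm, as the interface text tells. Its arguments: {"type":"object","properties":{"commands":{"type":"array","items":{"type":"array","items":{"type":"array","items":{"type":"number"}}}},"grip_force":{"type":"number"}},"required":["commands"]}

```bash
mkdir -p pics; ls
python3 - <<'E'
from bench import r, viewer
import cv2
print(r.sense())
for n in("scene","top"):
    cv2.imwrite(f"pics/{n}0.png",viewer.snapshot(n)[:,:,::-1]); print(n,viewer.calibration(n))
E
```

```text
pics
{'time': 0.0, 'joint_pos': array([-7.25022190e+01,  7.51601336e+00,  8.53294694e+01, -1.05586340e-03,
        8.72610856e+01, -4.89364485e+00]), 'qd': array([-0.05377177,  0.03367362,  0.0099818 , -0.05226816, -0.03532117,
        0.0813637 ]), 'joint_efforts': array([ 1.43116587e-03, -5.69403899e+01, -5.00546980e+01, -1.14262305e-04,
        1.47597090e-02, -1.10621340e-05]), 'tool_pos': array([ 228.41314585, -554.26595402,  249.23313599]), 'tcp_rot': array([-1.79893730e+02, -8.04024116e-03,  2.23914698e+01]), 'ft_force': array([ 0.69694974, -0.38861907, -0.08309745]), 'wrist_torque': array([-0.03119701,  0.00333937,  0.01339828]), 'finger_gap': 85.48243168860294}
scene {'camera_matrix': array([[477.56474667,   0.        , 319.69180248],
       [  0.        , 477.56474667, 207.86296199],
       [  0.        ,   0.        ,   1.        ]]), 'rvec': array([ 1.52830311,  2.27649412, -0.65386102]), 'tvec': array([ 218.61791737, -403.52312728, 1521.44243631])}
top {'camera_matrix': array([[385.60452046,   0.        , 325.48967014],
       [  0.        , 385.60452046, 204.01653386],
       [  0.        ,   0.        ,   1.        ]]), 'rvec': array([ 2.14785497, -2.13304287,  0.15035909]), 'tvec': array([ -1.54519149, 594.36341279, 825.28904602])}
```

View pics/top0.png

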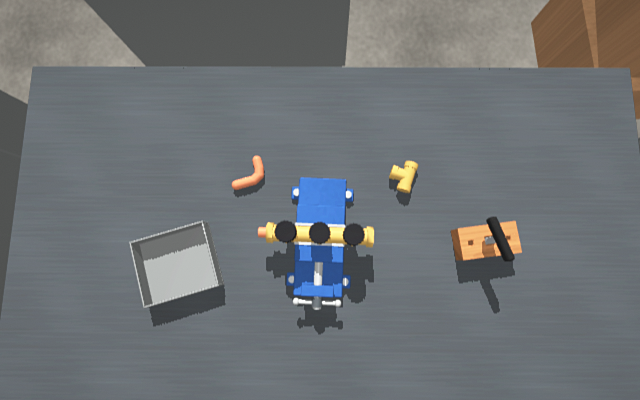

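View pics/scene0.png

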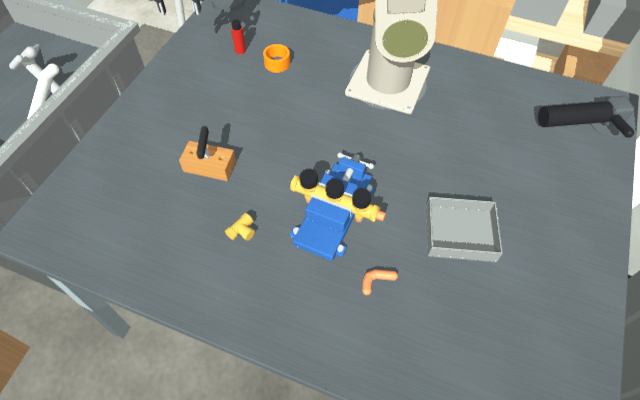

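The top view shows three caps at about (285,231), (319,232) and (353,234), the tray at (176,264), the stand at (486,240) with the key bar at (501,239), and the bystanders at (250,175) and (405,176). The scene view agrees.

```bash
cat > h.py <<'E'
from bench import r, viewer
import cv2, numpy as np
from scipy.spatial.transform import Rotation as Ro
def ray(n,uv,z,c=None):
    c=c or viewer.calibration(n); R=cv2.Rodrigues(np.array(c["rvec"],float))[0]; t=np.array(c["tvec"],float).ravel()
    d=R.T@np.linalg.inv(c["camera_matrix"])@np.array([uv[0],uv[1],1.]); o=-R.T@t
    return o+d*(z-o[2])/d[2]
def proj(n,p,c=None):
    c=c or viewer.calibration(n)
    return cv2.projectPoints(np.array(p,float).reshape(-1,1,3),np.array(c["rvec"],float),np.array(c["tvec"],float),c["camera_matrix"],None)[0].reshape(-1,2)
def blobs(m,amin=40):
    cs,_=cv2.findContours(m.astype(np.uint8),cv2.RETR_EXTERNAL,cv2.CHAIN_APPROX_NONE)
    return [(cv2.minAreaRect(c),cv2.contourArea(c),c) for c in cs if cv2.contourArea(c)>amin]
def togo(p,yaw):
    """shift in tool axes and turn about tool z from current pose to TCP p, pointing down with given yaw"""
    s=r.sense(); R=Ro.from_euler('xyz',s["tcp_rot"],degrees=True)
    T=Ro.from_euler('xyz',[180,0,yaw],degrees=True)
    return np.round(R.inv().apply(np.array(p)-s["tool_pos"]),1),np.round((R.inv()*T).as_rotvec(degrees=True),1)
def save(n,name):
    im=viewer.snapshot(n); cv2.imwrite(f"pics/{name}.png",im[:,:,::-1]); return im
E
python3 - <<'E'
from h import *
for n in("top","scene"):
    im=cv2.imread(f"pics/{n}0.png")[:,:,::-1].astype(int); R,G,B=im[...,0],im[...,1],im[...,2]
    print(n)
    x=np.indices(R.shape)
    dark=(im.max(2)<32)
    for q,a,c in blobs(dark,80): print("dark",np.round(q[0]),np.round(q[1]),round(q[2]),a,"z122",ray(n,q[0],122).round(),"z116",ray(n,q[0],116).round())
    wood=(R>140)&(R-B>60)&(G<R*0.75)
    for q,a,c in blobs(wood,200): print("orange",np.round(q[0]),q[1],a,[ray(n,p,50).round()[:2].tolist() for p in cv2.boxPoints(q)])
for uv in [(131,241),(204,222),(222,289),(147,306)]: print("tray rim",ray("top",uv,45).round())
print("base",proj("scene",[0,0,0]),proj("scene",[228,-554,250]))
for uv in [(285,231),(319,232),(353,234)]: print(ray("top",uv,122).round())
for uv in [(309,178),(335,188),(362,198)]: print(ray("scene",uv,122).round())
print("tee",ray("top",(405,176),16).round(),"cu",ray("top",(250,175),11).round())
E
```

```text
top
orange [478. 241.] (32.607322692871094, 39.49809265136719) 642.0 [[542.0, -288.0], [554.0, -375.0], [483.0, -381.0], [471.0, -295.0]]
orange [511. 237.] (33.31513214111328, 15.505154609680176) 296.5 [[554.0, -383.0], [562.0, -417.0], [490.0, -428.0], [483.0, -394.0]]
orange [250. 176.] (19.755186080932617, 41.22555160522461) 209.0 [[636.0, 220.0], [709.0, 162.0], [680.0, 127.0], [607.0, 185.0]]
scene
orange [377. 278.] (20.055530548095703, 39.07829666137695) 384.0 [[705.0, 137.0], [628.0, 194.0], [662.0, 229.0], [737.0, 172.0]]
orange [205. 160.] (52.04070281982422, 31.19800567626953) 1038.0 [[589.0, -405.0], [491.0, -444.0], [472.0, -296.0], [570.0, -265.0]]
orange [276.  58.] (28.0, 26.0) 623.0 [[47.0, -414.0], [15.0, -337.0], [134.0, -284.0], [165.0, -357.0]]
orange [238.  40.] (28.756574630737305, 11.24392032623291) 226.5 [[8.0, -552.0], [-12.0, -520.0], [111.0, -447.0], [130.0, -477.0]]
tray rim [508. 436.  45.]
tray rim [552. 275.  45.]
tray rim [405. 227.  45.]
tray rim [368. 389.  45.]
base [[388.31366278  81.20130496]] [[181.30755956  10.47147698]]
[527.  84. 122.]
[525.  15. 122.]
[522. -54. 122.]
[529. -51. 122.]
[533.  18. 122.]
[535.  88. 122.]
tee [ 666. -184.   16.] cu [668. 182.  11.]
```

Run:
```python
from h import *
print(togo([520,15,250],92))
c=viewer.calibration("wrist");R=cv2.Rodrigues(np.array(c["rvec"]))[0];print(-R.T@c["tvec"],R[2],R[0],c["camera_matrix"])
```

```text
(array([ 4.865e+02, -4.153e+02,  1.000e-01]), array([ -0.1,  -0.1, -69.6]))
[ 293.22964147 -528.09516143  372.72412214] [-0.25601283 -0.10392102 -0.9610712 ] [ 0.38082379 -0.92464648 -0.00146251] [[311.85902666   0.         316.22185072]
 [  0.         311.85902666 200.28452269]
 [  0.           0.           1.        ]]
```

>>> carry_out(commands=[[[85, 45, -38, 0, 0, 0, -7], [85, 90, -76, 0, 0, 0, -14], [85, 137, -117, 0, 0, 0, -21], [85, 183, -156, 0, 0, 0, -28], [85, 230, -196, 0, 0, 0, -35]]])

```text
time: 0.72
tool_pos: [366.9, -284.0, 249.9]
tcp_rot: [-180.0, -0.0, 57.6]
ft_force: [1.4, -0.2, -0.8]
finger_gap: 85.1
```

Run:
```python
from h import *
print(r.sense()["tool_pos"],togo([520,15,250],92))
```

```text
[ 366.91893237 -284.02915524  249.94953077] (array([334.5, -31. ,   0. ]), array([ -0. ,  -0. , -34.4]))
```

>>> carry_out(commands=[[[85, 60, -6, 0, 0, 0, -7], [85, 120, -11, 0, 0, 0, -14], [85, 180, -17, 0, 0, 0, -21], [85, 240, -22, 0, 0, 0, -28], [85, 300, -28, 0, 0, 0, -34]]])

```text
time: 1.35
tool_pos: [505.1, -16.2, 250.1]
tcp_rot: [-180.0, 0.0, 91.6]
ft_force: [0.9, -1.1, 0.8]
finger_gap: 85.2
```

>>> carry_out(commands=[[[85, 20, 0, 0, 0, 0, 0], [85, 20, 0, 0, 0, 0, 0]]])

```text
time: 1.6
tool_pos: [503.9, 3.4, 249.7]
tcp_rot: [-179.9, -0.0, 91.6]
ft_force: [0.4, -0.2, 0.1]
finger_gap: 85.0
```

Run:
```python
from h import *
print(r.sense()["tool_pos"],togo([520,15,250],92))
save("wrist","w1")
```

```text
[503.92759363   3.39593395 249.69705417] (array([11.2, 16.4, -0.3]), array([-0.1, -0. , -0.4]))
```

View pics/w1.png

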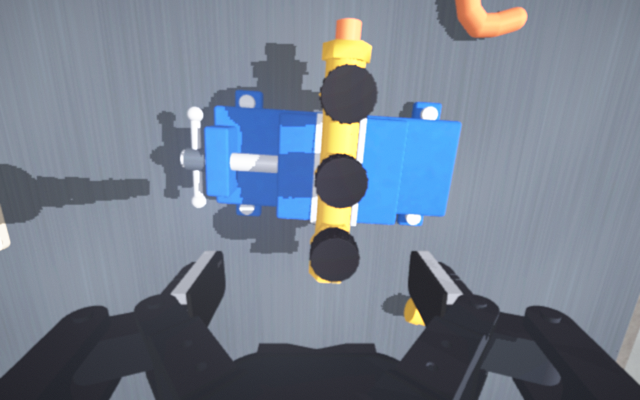

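The wrist view shows the three black caps at (349,93), (341,180) and (334,255). I'll measure them now.

Run:
```python
from h import *
im=cv2.imread("pics/w1.png").astype(int)
m=(im.max(2)<70); m[:, :280]=0; m[:,400:]=0; m[285:]=0
m=cv2.morphologyEx(m.astype(np.uint8),cv2.MORPH_OPEN,np.ones((9,9)))
P=[]
for q,a,c in blobs(m,500):
    e=cv2.minEnclosingCircle(c); p=ray("wrist",q[0],112); P.append(p); print(q,a,e,p.round(1),[(ray("wrist",x,122)[:2]).round(1).tolist() for x in (c[:,0][c[:,0,0].argmin()],c[:,0][c[:,0,0].argmax()])])
P=np.array(P); d=P[-1]-P[0]; print(np.degrees(np.arctan2(d[1],d[0])), np.diff(P,axis=0))
for p in P: print(togo([p[0],p[1],250],92))
```

```text
Traceback (most recent call last):
IndexError: index -1 is out of bounds for axis 0 with size 0
```

Run:
```python
from h import *
im=cv2.imread("pics/w1.png").astype(int)
print(im.shape,im[93,349],im[180,341],im[255,334],im[60,280])
m=(im.max(2)<70); print(m.sum())
```

```text
(400, 640, 3) [83 75 75] [78 66 68] [74 64 66] [103  96  89]
43530
```

```bash
cat > caps.py <<'E'
from h import *
def caps(f,x0=270,x1=400,y1=290):
    im=cv2.GaussianBlur(cv2.imread(f),(5,5),0).astype(int)
    m=(im.max(2)<92)&(im.max(2)-im.min(2)<25); m[:, :x0]=0; m[:,x1:]=0; m[y1:]=0
    m=cv2.morphologyEx(m.astype(np.uint8),cv2.MORPH_OPEN,cv2.getStructuringElement(2,(15,15)))
    return blobs(m,800)
if __name__=="__main__":
    P=[]
    for q,a,c in caps("pics/w1.png"):
        p=ray("wrist",q[0],112); P.append(p); print(q,a,p.round(1))
    P=np.array(P); d=P[0]-P[-1]; print(np.degrees(np.arctan2(d[1],d[0])), np.diff(P,axis=0).round(1))
    for p in P: print(togo([p[0],p[1],250],92))
E
python3 caps.py
```

```text
((333.5, 254.0), (50.0, 47.0), 90.0) 1906.0 [520.9 -53.9 112. ]
((340.5, 180.5), (51.0, 49.0), 90.0) 1957.0 [524.1  15.  112. ]
((348.176513671875, 93.79412841796875), (53.600372314453125, 54.813053131103516), 14.03624439239502) 2309.0 [526.9  85.4 112. ]
-92.43781435286402 [[ 3.2 69.   0. ]
 [ 2.8 70.4  0. ]]
(array([-56.6,  15.6,  -0.2]), array([-0.1,  0. , -0.5]))
(array([12.2, 20.5, -0.2]), array([-0.1,  0. , -0.5]))
(array([82.5, 25.1, -0.2]), array([-0.1,  0. , -0.5]))
```

>>> carry_out(commands=[[[70, 50, 15, 0, 0, 0, 0], [70, 82, 25, 30, 0, 0, 0], [70, 82, 25, 85, 0, 0, 0], [70, 82, 25, 135, 0, 0, 0], [70, 82, 25, 135, 0, 0, 0]]], grip_force=30)

```text
time: 2.28
tool_pos: [523.3, 83.0, 110.7]
tcp_rot: [-179.5, 0.0, 91.3]
ft_force: [-0.8, 0.6, -0.3]
finger_gap: 70.2
```

>>> carry_out(commands=[[[30, 0, 0, 0, 0, 0, 0], [30, 0, 0, 0, 0, 0, 0], [30, 0, 0, 0, 0, 0, 0], [30, 0, 0, 0, 0, 0, 0], [30, 0, 0, 0, 0, 0, 0]]])

```text
time: 2.9
tool_pos: [527.5, 83.9, 118.3]
tcp_rot: [179.9, 0.0, 91.4]
ft_force: [-9.2, -2.1, 6.1]
finger_gap: 42.8
```

>>> carry_out(commands=[[[30, 0, 0, -20, 0, 0, 0], [30, 0, 0, -45, 0, 0, 0], [30, 0, 0, -90, 0, 0, 0], [30, 0, 0, -140, 0, 0, 0], [30, 0, 0, -140, 0, 0, 0]]])

```text
time: 3.52
tool_pos: [531.0, 84.4, 264.4]
tcp_rot: [179.2, -0.0, 91.4]
ft_force: [0.9, -0.0, 0.3]
finger_gap: 43.0
```

Run:
```python
from h import *
im=save("top","top1")
hsv=im.astype(int); 
print(r.sense()["tool_pos"],r.sense()["finger_gap"])
# tray corners from edges: print region stats; grey bright
m=(hsv.min(2)>120)&(hsv.max(2)-hsv.min(2)<15); m[:,250:]=0; m[:200]=0;m[340:]=0
for q,a,c in blobs(m,200): print(q,a)
cv2.imwrite("pics/top1c.png",cv2.resize(im[150:350,80:400,::-1],None,fx=2.5,fy=2.5))
```

```text
[529.70192195  84.32487729 261.18258116] 42.955053099597535
((193.20590209960938, 268.8235778808594), (47.29444885253906, 40.74597930908203), 75.96376037597656) 1491.0
```

View pics/top1c.png

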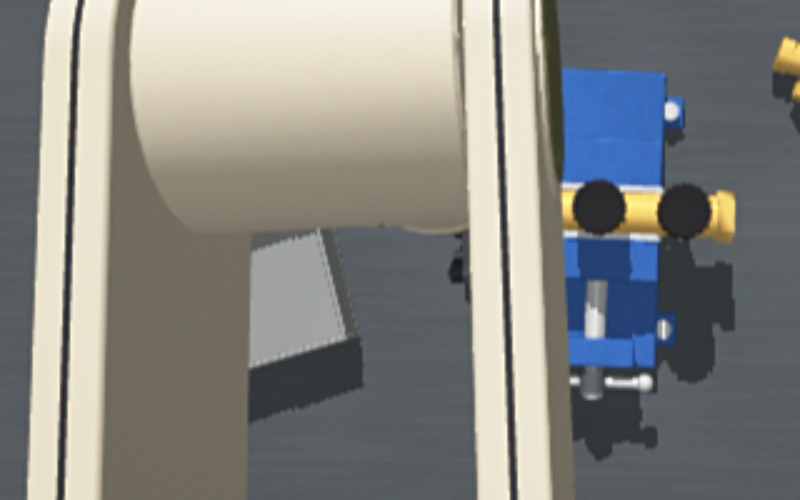

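The cap is gripped with the gap at 43 mm. The arm hides the tray here, so I'll go nearer and look with the wrist camera.

>>> carry_out(commands=[[[30, 40, -16, 0, 0, 0, 0], [30, 90, -35, 0, 0, 0, 0], [30, 140, -54, 0, 0, 0, 0], [30, 176, -70, 0, 0, 0, 0], [30, 176, -70, 0, 0, 0, 0]]])

```text
time: 4.2
tool_pos: [451.7, 260.7, 255.6]
tcp_rot: [180.0, -0.0, 91.6]
ft_force: [-0.3, -0.3, -0.6]
finger_gap: 42.8
```

Run:
```python
from h import *
print(r.sense()["tool_pos"],r.sense()["finger_gap"])
save("wrist","w2")
```

```text
[451.68509619 260.72244063 255.56273905] 42.75125586642749
```

View pics/w2.png

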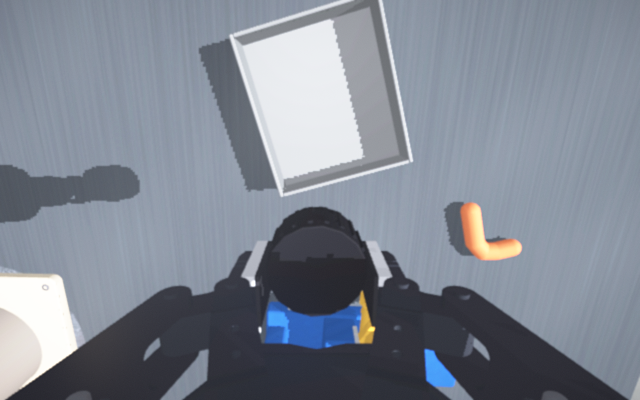

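The cap is held in the jaws. The tray rim corners are at about (231,37), (381,0), (412,160) and (281,195).

Run:
```python
from h import *
C=np.array([ray("wrist",u,45) for u in [(231,37),(381,0),(412,160),(281,195)]]); print(C.round(1))
c=C.mean(0); ey=(C[1]+C[0]-C[2]-C[3]); ey/=np.linalg.norm(ey); print("centre",c.round(1),"ydir",ey.round(3),np.degrees(np.arctan2(ey[1],ey[0])))
ex=np.array([ey[1],-ey[0],0]); yaw=np.degrees(np.arctan2(ey[1],ey[0]))
for k in(48,0,-48):
    p=c+ey*k; print(k,p.round(1),togo([p[0],p[1],150],yaw))
```

```text
[[366.1 395.5  45. ]
 [508.7 430.7  45. ]
 [554.6 280.9  45. ]
 [413.8 238.2  45. ]]
centre [460.8 336.3  45. ] ydir [-0.292  0.957  0.   ] 106.95963174657557
48 [446.8 382.3  45. ] (array([123. ,  -2.4, 105.5]), array([  0. ,   0. , -15.4]))
0 [460.8 336.3  45. ] (array([ 76.7,  10.4, 105.5]), array([  0. ,   0. , -15.4]))
-48 [474.8 290.4  45. ] (array([ 30.4,  23.2, 105.5]), array([  0. ,   0. , -15.4]))
```

>>> carry_out(commands=[[[30, 60, -1, 0, 0, 0, -8], [30, 115, -2, 20, 0, 0, -15], [30, 123, -2, 75, 0, 0, -15], [30, 123, -2, 130, 0, 0, -15], [30, 123, -2, 180, 0, 0, -15]]])

```text
time: 4.88
tool_pos: [448.5, 380.3, 73.3]
tcp_rot: [-180.0, 0.0, 106.3]
ft_force: [-0.0, 1.0, -1.0]
finger_gap: 42.8
```

>>> carry_out(commands=[[[30, 0, 0, 20, 0, 0, 0], [30, 0, 0, 38, 0, 0, 0], [30, 0, 0, 38, 0, 0, 0], [58, 0, 0, 38, 0, 0, 0], [58, 0, 0, 38, 0, 0, 0]]])

```text
time: 5.5
tool_pos: [449.1, 382.4, 39.2]
tcp_rot: [179.8, -0.1, 106.4]
ft_force: [-1.1, 0.2, -0.2]
finger_gap: 57.9
```

>>> carry_out(commands=[[[58, 0, 0, 0, 0, 0, 0], [65, 0, 0, -40, 0, 0, 0], [70, 0, 0, -100, 0, 0, 0], [70, 0, 0, -160, 0, 0, 0], [70, 0, 0, -200, 0, 0, 0]]])

```text
time: 6.12
tool_pos: [448.7, 382.2, 241.6]
tcp_rot: [179.8, -0.1, 106.4]
ft_force: [-0.0, 0.9, -0.1]
finger_gap: 70.0
```

Run:
```python
from h import *
print(r.sense()["tool_pos"],togo([524.1,15,240],92))
```

```text
[448.68223088 382.24893948 241.60916838] (array([-373.6,  -31.4,    0.9]), array([ 0.2, -0.1, 14.4]))
```

>>> carry_out(commands=[[[70, -60, -5, 0, 0, 0, 5], [70, -120, -10, 0, 0, 0, 10], [70, -180, -15, 0, 0, 0, 14], [70, -240, -20, 0, 0, 0, 14], [70, -300, -25, 0, 0, 0, 14]]])

```text
time: 6.75
tool_pos: [508.8, 85.0, 238.0]
tcp_rot: [179.9, -0.0, 92.4]
ft_force: [0.6, 0.3, -0.2]
finger_gap: 70.1
```

>>> carry_out(commands=[[[70, 0, 0, 0, 0, 0, 0], [70, 0, 0, 0, 0, 0, 0]]])

```text
time: 7.0
tool_pos: [508.6, 86.9, 237.6]
tcp_rot: [180.0, -0.0, 92.3]
ft_force: [0.2, 0.9, -0.1]
finger_gap: 70.0
```

Run:
```python
from h import *
print(r.sense()["tool_pos"],togo([524.1,15,115],92))
save("wrist","w3")
```

```text
[508.61372677  86.86971806 237.59287789] (array([-72.5,  12.5, 122.6]), array([ 0. , -0. ,  0.3]))
```

View pics/w3.png

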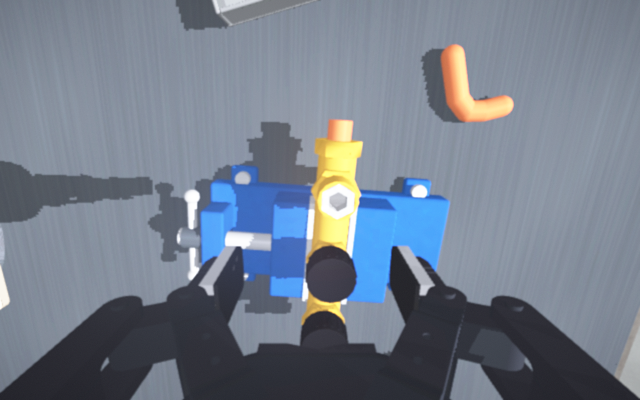

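The bared socket 1 is at (338,200), and caps 2 and 3 are still on. Taking cap 2.

>>> carry_out(commands=[[[70, -50, 8, 0, 0, 0, 0], [70, -72, 12, 20, 0, 0, 0], [70, -72, 12, 75, 0, 0, 0], [70, -72, 12, 121, 0, 0, 0], [70, -72, 12, 121, 0, 0, 0]]])

```text
time: 7.68
tool_pos: [520.0, 17.1, 112.2]
tcp_rot: [-179.5, -0.1, 92.5]
ft_force: [1.0, -1.3, 0.9]
finger_gap: 70.5
```

>>> carry_out(commands=[[[30, 0, 0, 0, 0, 0, 0], [30, 0, 0, 0, 0, 0, 0], [30, 0, 0, 0, 0, 0, 0], [30, 0, 0, 0, 0, 0, 0], [30, 0, 0, 0, 0, 0, 0]]])

```text
time: 8.3
tool_pos: [524.8, 15.9, 119.4]
tcp_rot: [179.8, -0.0, 92.4]
ft_force: [-5.4, 1.6, 5.0]
finger_gap: 43.0
```

>>> carry_out(commands=[[[30, 0, 0, -20, 0, 0, 0], [30, 0, 0, -45, 0, 0, 0], [30, 0, 0, -90, 0, 0, 0], [30, 20, -8, -125, 0, 0, 0], [30, 70, -28, -125, 0, 0, 0]]])

```text
time: 8.93
tool_pos: [496.0, 84.0, 248.5]
tcp_rot: [179.3, 0.0, 92.2]
ft_force: [0.1, 0.6, -1.0]
finger_gap: 42.8
```

Run:
```python
from h import *
print(r.sense()["tool_pos"],r.sense()["finger_gap"],togo([460.8,336.3,200],107),togo([461,266,240],92))
```

```text
[496.03488127  83.98170821 248.48232284] 42.76403990144748 (array([253.5, -26. ,  48.2]), array([  0.7,   0.1, -14.8])) (array([183.2, -28. ,   8.2]), array([ 0.7, -0. ,  0.2]))
```

>>> carry_out(commands=[[[30, 50, -8, 0, 0, 0, 0], [30, 110, -17, 0, 0, 0, 0], [30, 165, -25, 0, 0, 0, 0], [30, 183, -28, 0, 0, 0, 0], [30, 183, -28, 0, 0, 0, 0]]])

```text
time: 9.55
tool_pos: [457.4, 267.0, 243.2]
tcp_rot: [179.8, -0.0, 92.5]
ft_force: [-0.5, -0.2, -0.3]
finger_gap: 43.1
```

```bash
cat > tray.py <<'E'
from h import *
import sys
im=save("wrist",sys.argv[1]); print(r.sense()["tool_pos"])
# expected rim corners if unmoved
C=[[366.1,395.5,45],[508.7,430.7,45],[554.6,280.9,45],[413.8,238.2,45]]
u=proj("wrist",C); print(u.round(0).tolist())
o=im[:,:,::-1].copy()
for p in u: cv2.circle(o,tuple(int(v) for v in p.round()),4,(0,0,255),1)
cv2.imwrite(f"pics/{sys.argv[1]}m.png",o)
c=np.mean(C,0)
for k in(48,0,-48):
    p=c+k*np.array([-.292,.957,0]); print(k,togo([p[0],p[1],42],107))
E
python3 tray.py w4
```

```text
[457.62241596 265.88360456 242.79764652]
[[224.0, 40.0], [380.0, 4.0], [410.0, 170.0], [274.0, 203.0]]
48 (array([116.7,  -6.3, 200.8]), array([  0.1,  -0. , -14.5]))
0 (array([ 70.2,   5.8, 200.8]), array([  0.1,  -0. , -14.5]))
-48 (array([ 23.7,  17.8, 200.8]), array([  0.1,  -0. , -14.5]))
```

View pics/w4m.png

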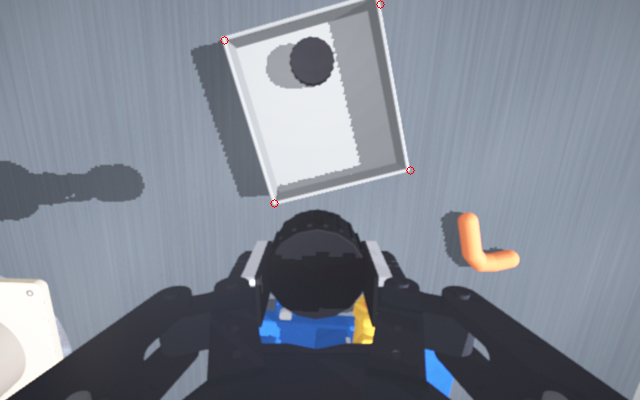

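The tray has not moved and cap 1 stands upright in it at (312,61). Cap 2 goes in the middle.

>>> carry_out(commands=[[[30, 40, 3, 0, 0, 0, -8], [30, 68, 6, 30, 0, 0, -14], [30, 68, 6, 85, 0, 0, -14], [30, 68, 6, 140, 0, 0, -14], [30, 68, 6, 175, 0, 0, -14]]])

```text
time: 10.22
tool_pos: [460.0, 331.6, 63.8]
tcp_rot: [-179.9, 0.1, 106.3]
ft_force: [0.6, 0.3, 0.1]
finger_gap: 43.0
```

>>> carry_out(commands=[[[30, 0, 0, 15, 0, 0, 0], [30, 0, 0, 27, 0, 0, 0], [30, 0, 0, 27, 0, 0, 0], [58, 0, 0, 27, 0, 0, 0], [58, 0, 0, 27, 0, 0, 0]]])

```text
time: 10.85
tool_pos: [461.1, 334.5, 40.7]
tcp_rot: [179.9, -0.0, 106.4]
ft_force: [0.2, -0.1, -0.9]
finger_gap: 57.7
```

>>> carry_out(commands=[[[58, 0, 0, 0, 0, 0, 0], [65, 0, 0, -40, 0, 0, 0], [70, 0, 0, -100, 0, 0, 0], [70, 0, 0, -160, 0, 0, 0], [70, 0, 0, -200, 0, 0, 0]]])

```text
time: 11.48
tool_pos: [461.0, 334.5, 243.4]
tcp_rot: [179.8, -0.1, 106.4]
ft_force: [0.8, 0.8, -0.0]
finger_gap: 70.0
```

Run:
```python
from h import *
print(r.sense()["tool_pos"],togo([520.9,-54,240],92))
```

```text
[460.9900356  334.48316778 243.3761398 ] (array([-389.6,  -52.2,    2.8]), array([ 0.2, -0.1, 14.4]))
```

>>> carry_out(commands=[[[70, -60, -8, 0, 0, 0, 5], [70, -120, -16, 0, 0, 0, 10], [70, -180, -24, 0, 0, 0, 14], [70, -240, -32, 0, 0, 0, 14], [70, -300, -40, 0, 0, 0, 14]]])

```text
time: 12.1
tool_pos: [506.6, 33.0, 239.8]
tcp_rot: [179.9, 0.0, 92.4]
ft_force: [0.7, -0.1, -1.7]
finger_gap: 69.9
```

>>> carry_out(commands=[[[70, -20, 0, 0, 0, 0, 0], [70, -20, 0, 0, 0, 0, 0], [70, -20, 0, 0, 0, 0, 0]]])

```text
time: 12.48
tool_pos: [507.3, 15.6, 239.4]
tcp_rot: [180.0, -0.0, 92.4]
ft_force: [-0.2, 0.6, 0.3]
finger_gap: 69.9
```

Run:
```python
from h import *
print(r.sense()["tool_pos"],togo([520.9,-54,115],92))
```

```text
[507.33397126  15.55803558 239.40708486] (array([-70.1,  10.6, 124.4]), array([ 0. , -0. ,  0.4]))
```

>>> carry_out(commands=[[[70, -50, 8, 0, 0, 0, 0], [70, -70, 11, 20, 0, 0, 0], [70, -70, 11, 75, 0, 0, 0], [70, -70, 11, 123, 0, 0, 0], [70, -70, 11, 123, 0, 0, 0]]])

```text
time: 13.1
tool_pos: [517.8, -52.6, 112.1]
tcp_rot: [-179.5, -0.1, 92.5]
ft_force: [-0.9, -0.1, -0.4]
finger_gap: 69.9
```

>>> carry_out(commands=[[[30, 0, 0, 0, 0, 0, 0], [30, 0, 0, 0, 0, 0, 0], [30, 0, 0, 0, 0, 0, 0], [30, 0, 0, 0, 0, 0, 0], [30, 0, 0, 0, 0, 0, 0]]])

```text
time: 13.72
tool_pos: [522.3, -54.4, 119.5]
tcp_rot: [179.9, 0.0, 92.4]
ft_force: [-6.1, 2.6, 6.8]
finger_gap: 43.8
```

>>> carry_out(commands=[[[30, 0, 0, -20, 0, 0, 0], [30, 0, 0, -45, 0, 0, 0], [30, 0, 0, -90, 0, 0, 0], [30, 20, -8, -125, 0, 0, 0], [30, 70, -18, -125, 0, 0, 0]]])

```text
time: 14.35
tool_pos: [503.5, 14.0, 248.7]
tcp_rot: [179.3, 0.1, 92.2]
ft_force: [0.5, 0.9, -0.3]
finger_gap: 43.1
```

>>> carry_out(commands=[[[30, 60, -9, 0, 0, 0, 0], [30, 120, -19, 0, 0, 0, 0], [30, 180, -28, 0, 0, 0, 0], [30, 240, -38, 0, 0, 0, 0], [30, 240, -38, 0, 0, 0, 0]]])

```text
time: 14.98
tool_pos: [451.8, 257.4, 244.5]
tcp_rot: [179.8, -0.2, 92.7]
ft_force: [-0.4, 0.1, -0.2]
finger_gap: 43.4
```

```bash
python3 tray.py w5
```

```text
[452.44766387 255.30395477 244.13932016]
[[230.0, 28.0], [387.0, -7.0], [415.0, 160.0], [279.0, 194.0]]
48 (array([126.8,  -0.6, 202.3]), array([  0.2,  -0.1, -14.4]))
0 (array([ 80.2,  11.3, 202.3]), array([  0.2,  -0.1, -14.4]))
-48 (array([ 33.7,  23.2, 202.3]), array([  0.2,  -0.1, -14.4]))
```

View pics/w5m.png

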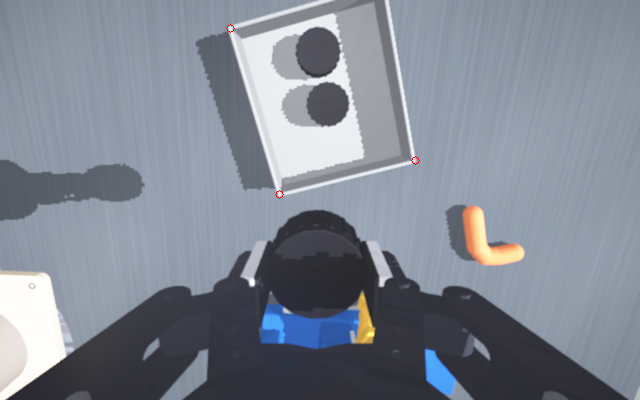

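Two caps stand in the tray and it has not moved. Placing the third.

>>> carry_out(commands=[[[30, 20, 12, 0, 0, 0, -8], [30, 32, 23, 40, 0, 0, -14], [30, 32, 23, 95, 0, 0, -14], [30, 32, 23, 150, 0, 0, -14], [30, 32, 23, 175, 0, 0, -14]]])

```text
time: 15.65
tool_pos: [473.5, 283.8, 64.2]
tcp_rot: [-179.8, 0.0, 106.3]
ft_force: [-0.2, -0.6, -0.2]
finger_gap: 43.2
```

>>> carry_out(commands=[[[30, 0, 0, 15, 0, 0, 0], [30, 0, 0, 28, 0, 0, 0], [30, 0, 0, 28, 0, 0, 0], [58, 0, 0, 28, 0, 0, 0], [58, 0, 0, 28, 0, 0, 0]]])

```text
time: 16.27
tool_pos: [474.9, 286.2, 39.5]
tcp_rot: [179.9, -0.0, 106.4]
ft_force: [0.4, -0.4, -1.1]
finger_gap: 57.9
```

>>> carry_out(commands=[[[58, 0, 0, 0, 0, 0, 0], [65, 0, 0, -40, 0, 0, 0], [70, 0, 0, -100, 0, 0, 0], [70, 0, 0, -160, 0, 0, 0], [70, 0, 0, -200, 0, 0, 0]]])

```text
time: 16.9
tool_pos: [474.8, 286.2, 242.3]
tcp_rot: [179.8, -0.0, 106.4]
ft_force: [0.2, 1.3, -0.6]
finger_gap: 69.9
```

Run:
```python
from h import *
print(r.sense()["tool_pos"],togo([500,-45,260],92))
```

```text
[474.83266565 286.1710126  242.33279489] (array([-324.8,  -69.3,  -18.2]), array([ 0.2, -0.1, 14.4]))
```

>>> carry_out(commands=[[[85, -60, -14, 0, 0, 0, 5], [85, -120, -28, 0, 0, 0, 10], [85, -180, -41, 0, 0, 0, 14], [85, -240, -54, 0, 0, 0, 14], [85, -278, -64, 10, 0, 0, 14]]])

```text
time: 17.52
tool_pos: [491.6, -1.6, 229.5]
tcp_rot: [179.8, 0.0, 92.3]
ft_force: [0.8, 0.2, -1.0]
finger_gap: 84.8
```

>>> carry_out(commands=[[[85, 0, 10, 30, 0, 0, 0], [85, 0, 10, 45, 0, 0, 0], [85, 0, 10, 45, 0, 0, 0], [85, 0, 10, 45, 0, 0, 0]]])

```text
time: 18.02
tool_pos: [501.4, 1.9, 184.3]
tcp_rot: [179.9, 0.0, 92.5]
ft_force: [-0.8, 0.8, -0.6]
finger_gap: 84.7
```

Run:
```python
from h import *
import json
s=r.sense();c=viewer.calibration("wrist");print(s["tool_pos"],s["tcp_rot"])
im=save("wrist","w6"); json.dump({k:np.array(v).tolist() for k,v in c.items()},open("w6.json","w"))
u=proj("wrist",[[526.9,85.4,118],[524.1,15,118],[520.9,-53.9,118]],c).round().astype(int);print(u)
t=[cv2.resize(np.pad(im,((40,40),(40,40),(0,0)))[v+10:v+70,x+10:x+70,::-1],None,fx=5,fy=5,interpolation=cv2.INTER_CUBIC) for x,v in u]
cv2.imwrite("pics/w6c.png",cv2.resize(np.hstack(t),(798,266)))
```

```text
[501.38382263   1.94103875 184.29924364] [1.79939477e+02 7.55619685e-03 9.24572756e+01]
[[367  88]
 [353 205]
 [341 299]]
```

View pics/w6c.png

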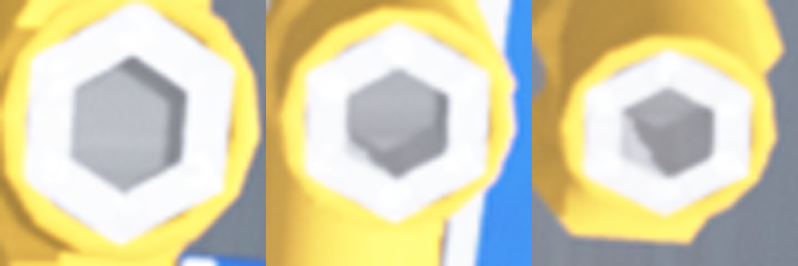

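The sockets appear as clear dark hexagons inside white rings, close to the centres I predicted. Next I measure their centres and angles.

```bash
cat > sock.py <<'E'
from h import *
import json
def socks(f,c,guess,half=30):
    im=cv2.imread(f)
    out=[]
    for (x,y) in guess:
        x0,y0=max(x-half,0),max(y-half,0)
        g=cv2.resize(im[y0:y+half,x0:x+half].min(2),None,fx=4,fy=4,interpolation=cv2.INTER_CUBIC)
        _,m=cv2.threshold(g,205,255,cv2.THRESH_BINARY)
        cs,h=cv2.findContours(m,cv2.RETR_CCOMP,cv2.CHAIN_APPROX_NONE)
        k=[i for i in range(len(cs)) if h[0][i][3]>=0 and cv2.contourArea(cs[i])>500]
        if not k: out.append(None); print("none");continue
        k=max(k,key=lambda i:cv2.contourArea(cs[i]))
        hull=cv2.convexHull(cs[k])[:,0].astype(float)
        W=np.array([ray("w",(p[0]/4-.375+x0,p[1]/4-.375+y0),118,c)[:2] for p in hull])
        # area moments in world
        M=cv2.moments(((W-W[0])*100).astype(np.float32)); ctr=W[0]+np.array([M["m10"],M["m01"]])/M["m00"]/100
        seg=np.diff(np.vstack([W,W[:1]]),axis=0); L=np.hypot(*seg.T); a=np.arctan2(seg[:,1],seg[:,0])+np.pi/2
        z=(L**2*np.exp(6j*a)).sum(); ang=np.degrees(np.angle(z))/6
        out.append((ctr,ang)); print(ctr.round(1),"flat normal",round(ang,1),"mod60; quality",round(abs(z)/(L**2).sum(),2),"afeq",round(np.sqrt(abs(M["m00"])/1e4/0.866),1))
    return out
if __name__=="__main__":
    c={k:np.array(v) for k,v in json.load(open("w6.json")).items()}
    socks("pics/w6.png",c,[(367,88),(353,205),(341,299)])
E
python3 sock.py
```

```text
[526.1  86.5] flat normal 0.9 mod60; quality 0.95 afeq 14.7
[523.7  16.7] flat normal 2.7 mod60; quality 0.88 afeq 14.4
[521.8 -52.9] flat normal 3.9 mod60; quality 0.54 afeq 13.7
```

Run:
```python
from h import *
a=ray("top",(490,218),116);b=ray("top",(511,258),116);print(a,b,(a+b)/2,np.degrees(np.arctan2(*(b-a)[1::-1])))
print(togo([500,-370,250],28))
```

```text
[ 556.79342789 -335.32302558  116.        ] [ 475.91004358 -373.04031512  116.        ] [ 516.35173574 -354.18167035  116.        ] -154.99956476200634
(array([-371.5,  -17.4,  -65.4]), array([ 0.1, -0. , 64.5]))
```

>>> carry_out(commands=[[[85, 0, 0, -40, 0, 0, 5], [85, -60, -3, -65, 0, 0, 15], [85, -120, -6, -65, 0, 0, 25], [85, -180, -9, -65, 0, 0, 35], [85, -240, -12, -65, 0, 0, 45]]])

```text
time: 18.7
tool_pos: [499.5, -240.6, 250.0]
tcp_rot: [179.8, -0.0, 47.1]
ft_force: [1.0, -0.5, 0.3]
finger_gap: 84.9
```

Run:
```python
from h import *
print(togo([495,-360,250],27))
```

```text
(array([-90.5,  77.9,   0.1]), array([ 0.1, -0.1, 20.1]))
```

>>> carry_out(commands=[[[85, -35, 30, 0, 0, 0, 8], [85, -70, 60, 0, 0, 0, 16], [85, -90, 78, 0, 0, 0, 20], [85, -90, 78, 0, 0, 0, 20]]])

```text
time: 19.2
tool_pos: [495.5, -359.7, 249.1]
tcp_rot: [179.9, -0.0, 27.3]
ft_force: [-0.1, 0.8, -0.4]
finger_gap: 84.9
```

Run:
```python
from h import *
import json
s=r.sense();c=viewer.calibration("wrist");print(s["tool_pos"],s["tcp_rot"])
im=save("wrist","w7"); json.dump({k:np.array(v).tolist() for k,v in c.items()},open("w7.json","w"))
```

```text
[ 495.52425387 -359.66472796  249.1334978 ] [ 1.79924861e+02 -1.14240789e-02  2.72676204e+01]
```

View pics/w7.png

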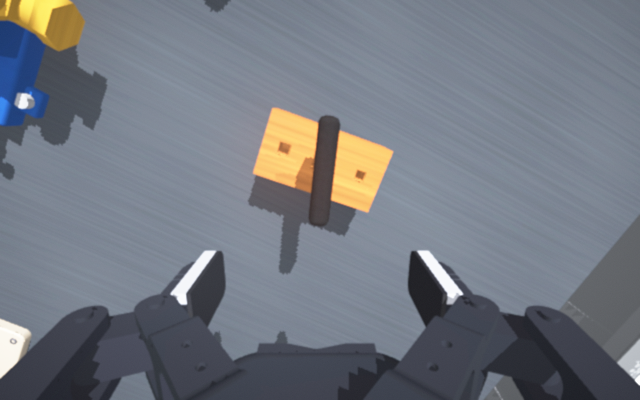

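The key bar runs from (329,117) to (319,224). The stand corners are at (273,108), (393,151), (369,213) and (254,175), and its small holes at (285,147) and (361,175).

Run:
```python
from h import *
import json
c={k:np.array(v) for k,v in json.load(open("w7.json")).items()}
im=cv2.GaussianBlur(cv2.imread("pics/w7.png"),(3,3),0).astype(int)
m=(im.max(2)<75); m[:,:295]=0;m[:,350:]=0;m[:105]=0;m[235:]=0
m=cv2.morphologyEx(m.astype(np.uint8),cv2.MORPH_OPEN,np.ones((7,7)))
for q,a,cc in blobs(m,400):
    print(q,a)
    pts=cv2.boxPoints(q); e=sorted(pts,key=lambda p:p[1]); t=(e[0]+e[1])/2; b=(e[2]+e[3])/2
    for z in (103,110,116):
        P=ray("w",t,z,c);Q=ray("w",b,z,c);print(z,((P+Q)/2).round(1),np.linalg.norm(P-Q).round(1),np.degrees(np.arctan2(*(P-Q)[1::-1])).round(1))
S=np.array([ray("w",u,50,c) for u in[(273,108),(393,151),(369,213),(254,175)]]);print(S.round(),S.mean(0).round(1))
H=np.array([ray("w",u,50,c) for u in[(285,147),(361,175)]]);print(H.round(1),H.mean(0).round(1),np.linalg.norm(H[0]-H[1]))
```

```text
[[ 541. -289.   50.]
 [ 559. -417.   50.]
 [ 489. -428.   50.]
 [ 470. -300.   50.]] [ 514.6 -358.4   50. ]
[[ 511.4 -316.1   50. ]
 [ 521.6 -399.8   50. ]] [ 516.5 -357.9   50. ] 84.3436205330923
```

Run:
```python
from h import *
import json
c={k:np.array(v) for k,v in json.load(open("w7.json")).items()}
im=cv2.imread("pics/w7.png").astype(int); print(im[170,318:332].max(1),im[170,300:345].min(1))
for z in (103,110):
    P=ray("w",(329,116),z,c);Q=ray("w",(318.5,225),z,c);print(z,((P+Q)/2).round(1),np.linalg.norm(P-Q).round(1),np.degrees(np.arctan2(*(P-Q)[1::-1])).round(1))
print(togo([516.5,-357.5,150],22), togo([516.5,-357.5,103],22))
```

```text
[78 80 80 80 81 79 81 81 81 81 79 77 75 74] [ 80  79  79  80  79  79  78  78  79  78  77  75  73  60  51  53  61  63
  63  66  65  68  70  69  69  69  70  69  68  68  66  65  64  65  84 110
 118 118 118 118 118 117 118 119 117]
103 [ 513.9 -357.9  103. ] 97.2 22.2
110 [ 515.1 -357.1  110. ] 94.7 22.2
(array([18.8,  8.6, 99.1]), array([ 0. , -0. ,  5.4])) (array([ 18.7,   8.6, 146.1]), array([ 0. , -0. ,  5.4]))
```

>>> carry_out(commands=[[[60, 17, 8, 0, 0, 0, 5], [60, 17, 8, 50, 0, 0, 5], [60, 17, 8, 105, 0, 0, 5], [60, 17, 8, 144, 0, 0, 5], [60, 17, 8, 144, 0, 0, 5]]], grip_force=70)

```text
time: 19.88
tool_pos: [512.6, -354.0, 100.7]
tcp_rot: [-179.6, 0.2, 22.5]
ft_force: [-0.1, 0.1, 0.8]
finger_gap: 59.9
```

>>> carry_out(commands=[[[5, 0, 0, 0, 0, 0, 0], [5, 0, 0, 0, 0, 0, 0], [5, 0, 0, 0, 0, 0, 0], [5, 0, 0, 0, 0, 0, 0], [5, 0, 0, 0, 0, 0, 0]]])

```text
time: 20.5
tool_pos: [515.8, -358.0, 107.5]
tcp_rot: [179.8, -0.1, 22.4]
ft_force: [-1.7, 2.7, 6.7]
finger_gap: 17.0
```

>>> carry_out(commands=[[[5, 0, 0, 0, 0, 0, 0], [5, 0, 0, -20, 0, 0, 0], [5, 0, 0, -60, 0, 0, 0], [5, 0, 0, -110, 0, 0, 0], [5, 0, 0, -150, 0, 0, 0]]])

```text
time: 21.12
tool_pos: [514.6, -357.6, 258.5]
tcp_rot: [179.8, -0.1, 22.4]
ft_force: [1.9, 0.1, -2.3]
finger_gap: 17.0
```

Run:
```python
from h import *
s=r.sense();print(s["tool_pos"],s["tcp_rot"],s["ft_force"],s["finger_gap"],togo([517,-35,255],1))
```

```text
[ 514.64551385 -357.58918283  258.49391237] [ 1.79837301e+02 -8.06494573e-02  2.23871424e+01] [ 1.92328938  0.08336864 -2.28304635] 16.993375254300446 (array([ 125. , -297.4,    2.8]), array([ 0.1, -0.1, 21.4]))
```

The key is held with the gap at 17.0 mm. I'll look at how it sits in the hand.

Run:
```python
from h import *
s=r.sense();c=viewer.calibration("wrist")
R=Ro.from_euler('xyz',s["tcp_rot"],degrees=True)
T=lambda p: s["tool_pos"]+R.apply(p)
im=save("wrist","w8")
u=proj("wrist",[T(p) for p in([48,9,-8],[48,-9,-8],[48,0,-17],[-48,0,-17],[0,0,102])],c); print(u.round(1))
o=cv2.resize(im[150:400,200:440,::-1],None,fx=2.4,fy=2.4,interpolation=cv2.INTER_CUBIC)
cv2.imwrite("pics/w8c.png",o)
```

```text
[[339.5 171.4]
 [291.5 171.4]
 [315.4 176.2]
 [315.6 394.4]
 [315.8 206.7]]
```

View pics/w8c.png

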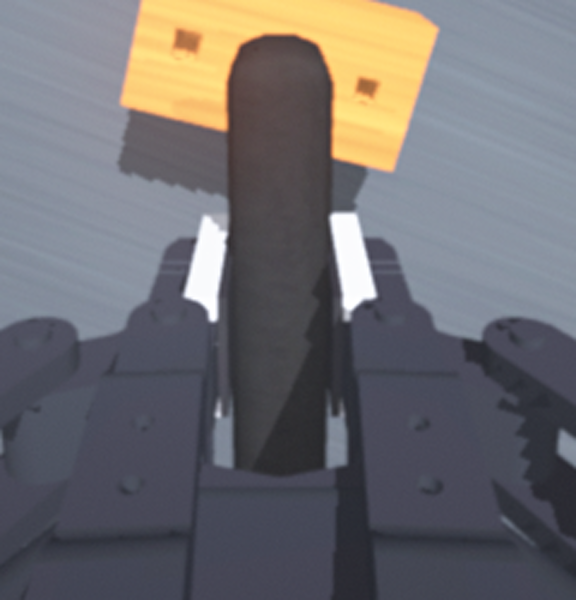

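Run:
```python
from h import *
s=r.sense();c=viewer.calibration("wrist")
R=Ro.from_euler('xyz',s["tcp_rot"],degrees=True)
T=lambda p: s["tool_pos"]+R.apply(p)
for z in(-8.5,-4,4.5,12,17.5): print(z,proj("w",[T([48,0,z]),T([0,0,z]),T([0,9,z]),T([0,-9,z])],c).round(1).tolist())
```

```text
-8.5 [[315.5, 171.6], [315.6, 285.5], [337.2, 285.5], [294.0, 285.5]]
-4 [[315.5, 169.4], [315.6, 279.8], [336.6, 279.8], [294.7, 279.8]]
4.5 [[315.6, 165.7], [315.7, 270.1], [335.4, 270.1], [295.9, 270.1]]
12 [[315.6, 162.8], [315.7, 262.4], [334.5, 262.4], [296.9, 262.4]]
17.5 [[315.6, 160.8], [315.7, 257.2], [333.8, 257.2], [297.5, 257.2]]
```

The key sits within about 1 mm of the TCP axis. To cancel any hand-eye bias, I'll look at the sockets again at yaw ~4 on the way.

>>> carry_out(commands=[[[5, 20, -45, 0, 0, 0, 4], [5, 35, -90, 0, 0, 0, 9], [5, 50, -140, 0, 0, 0, 14], [5, 65, -190, 0, 0, 0, 18], [5, 80, -235, 0, 0, 0, 18]]])

```text
time: 21.8
tool_pos: [498.5, -107.9, 255.5]
tcp_rot: [180.0, -0.1, 4.3]
ft_force: [1.2, 0.4, -2.8]
finger_gap: 16.7
```

>>> carry_out(commands=[[[5, 0, 0, 0, 0, 0, 0], [5, 0, 0, 0, 0, 0, 0], [5, 0, 0, 0, 0, 0, 0]]])

```text
time: 22.18
tool_pos: [498.9, -110.6, 254.6]
tcp_rot: [180.0, -0.0, 4.3]
ft_force: [0.6, -0.7, -2.6]
finger_gap: 16.7
```

Run:
```python
from sock import *
s=r.sense();c=viewer.calibration("wrist");print(s["tool_pos"],s["tcp_rot"])
im=save("wrist","w9"); json.dump({k:np.array(v).tolist() for k,v in c.items()},open("w9.json","w"))
u=proj("w",[[526.1,86.5,118],[523.7,16.7,118],[521.8,-52.9,118]],c).round().astype(int);print(u.tolist())
socks("pics/w9.png",c,u,26)
```

```text
[ 498.88766831 -110.56915479  254.61326588] [ 1.79974453e+02 -1.62943214e-02  4.32005322e+00]
[[80, 146], [165, 155], [249, 164]]
[526.6  86.3] flat normal 3.1 mod60; quality 0.86 afeq 13.9
[524.6  16.5] flat normal -0.3 mod60; quality 0.32 afeq 12.9
[522.2 -53.2] flat normal 3.8 mod60; quality 0.73 afeq 12.6
```

Both views agree within 1 mm. The targets are S3 (522,-53) at 4°, S2 (524.2,16.6) at 3° and S1 (526.3,86.4) at 2°. I start with S3.

Run:
```python
from h import *
print(togo([522.3,-53,230],4))
```

```text
(array([ 27.7, -55.7,  24.4]), array([ 0. , -0. ,  0.3]))
```

>>> carry_out(commands=[[[5, 14, -28, 0, 0, 0, 0], [5, 27.7, -55.7, 10, 0, 0, 0], [5, 27.7, -55.7, 24, 0, 0, 0], [5, 27.7, -55.7, 24, 0, 0, 0], [5, 27.7, -55.7, 24, 0, 0, 0]]])

```text
time: 22.85
tool_pos: [522.0, -52.8, 230.4]
tcp_rot: [180.0, 0.0, 4.3]
ft_force: [0.6, 0.2, -2.9]
finger_gap: 17.0
```

Run:
```python
from h import *
print(r.sense()["tool_pos"],r.sense()["ft_force"],togo([522.3,-53,230],4))
```

```text
[522.02047369 -52.81506382 230.44329524] [ 0.60256105  0.22781466 -2.90991944] (array([0.3, 0.2, 0.4]), array([0. , 0. , 0.3]))
```

>>> carry_out(commands=[[[5, 0, 0, 6, 0, 0, 0], [5, 0, 0, 9, 0, 0, 0], [5, 0, 0, 12, 0, 0, 0], [5, 0, 0, 15, 0, 0, 0], [5, 0, 0, 15, 0, 0, 0]]])

```text
time: 23.48
tool_pos: [522.6, -52.0, 217.0]
tcp_rot: [180.0, -0.1, 4.4]
ft_force: [-3.6, 0.2, 8.2]
finger_gap: 17.0
```

Force rose by 11 N at TCP z 217, so the reduced tip is in and the shoulder sits on the rim. I'll search sideways with light pressure.

>>> carry_out(commands=[[[5, -0.8, 0, 2, 0, 0, 0], [5, -0.8, 0.8, 2, 0, 0, 0], [5, -0.8, 0.8, 2, 0, 0, 3], [5, -0.8, 0.8, 2, 0, 0, -3], [5, -0.8, 0.8, 2, 0, 0, 0]]])

```text
time: 24.1
tool_pos: [522.5, -52.7, 216.2]
tcp_rot: [179.9, -0.2, 4.4]
ft_force: [-1.8, -0.6, -1.7]
finger_gap: 16.8
```

>>> carry_out(commands=[[[5, 0, 0, 2, 0, 0, 0], [5, 0, 0, 4, 0, 0, 0], [5, 0, 0, 6, 0, 0, 0], [5, 0, 0, 6, 0, 0, 0], [5, 0, 0, 6, 0, 0, 0]]])

```text
time: 24.72
tool_pos: [521.3, -52.9, 206.8]
tcp_rot: [180.0, 0.0, 4.4]
ft_force: [1.0, -4.5, -4.6]
finger_gap: 16.5
```

It dropped in, with the tip at about 104 mm. Pressing home next.

>>> carry_out(commands=[[[5, 0, -0.4, 2, 0, 0, 0], [5, 0, -0.4, 3, 0, 0, 0], [5, 0, -0.4, 4, 0, 0, 0], [5, 0, -0.4, 4, 0, 0, 0]]])

```text
time: 25.22
tool_pos: [522.0, -52.8, 205.4]
tcp_rot: [179.9, -0.1, 4.4]
ft_force: [-3.7, -4.9, 10.4]
finger_gap: 16.7
```

Floor contact: tip at 103 mm with +13 N. Turning anticlockwise now, which is the negative direction about tool z.

>>> carry_out(commands=[[[5, -0.3, 0.5, 0.5, 0, 0, -8], [5, -0.3, 0.8, 0.5, 0, 0, -17], [5, -0.3, 0.8, 0.5, 0, 0, -26], [5, -0.3, 0.8, 0.5, 0, 0, -35], [5, -0.3, 0.8, 0.5, 0, 0, -44]]])

```text
time: 25.85
tool_pos: [522.2, -53.1, 205.4]
tcp_rot: [179.9, -0.1, 48.7]
ft_force: [-2.7, -2.5, 11.3]
finger_gap: 16.6
```

>>> carry_out(commands=[[[5, 0, 0, 0, 0, 0, -9], [5, 0, 0, 0, 0, 0, -18], [5, 0, 0, 0, 0, 0, -27], [5, 0, 0, 0, 0, 0, -36], [5, 0, 0, 0, 0, 0, -45]]])

```text
time: 26.48
tool_pos: [522.1, -52.6, 205.4]
tcp_rot: [179.8, -0.0, 93.7]
ft_force: [-3.7, -0.2, 12.0]
finger_gap: 16.4
```

>>> carry_out(commands=[[[5, 0, 0, 0, 0, 0, -5], [5, 0, 0, 0, 0, 0, -5], [5, 0, 0, 0, 0, 0, 0], [5, 0, 0, 0, 0, 0, 3]]])

```text
time: 26.98
tool_pos: [522.3, -52.6, 205.4]
tcp_rot: [179.8, -0.0, 90.3]
ft_force: [-2.0, -0.1, 11.4]
finger_gap: 17.1
```

Run:
```python
from h import *
s=r.sense();print(s["tool_pos"],s["tcp_rot"],s["ft_force"],s["wrist_torque"],s["joint_pos"][5])
```

```text
[522.27241642 -52.60319321 205.4019247 ] [ 1.79803439e+02 -3.37701956e-02  9.02872067e+01] [-1.95998444 -0.09253188 11.43528207] [-0.05561756  0.56829318  0.02270592] -11.69434639315897
```

>>> carry_out(commands=[[[5, 0, 0, -5, 0, 0, 0], [5, 0, 0, -15, 0, 0, 0], [5, 0, 0, -30, 0, 0, 0], [5, 0, 0, -35, 0, 0, 0], [5, 0, 0, -35, 0, 0, 0]]])

```text
time: 27.6
tool_pos: [521.4, -53.1, 238.5]
tcp_rot: [180.0, 0.0, 90.4]
ft_force: [-0.0, -0.3, -3.1]
finger_gap: 17.0
```

Run:
```python
from h import *
s=r.sense();print(s["tool_pos"],s["tcp_rot"],s["ft_force"],togo([524.4,16.9,230],63))
```

```text
[521.37931359 -53.10695269 238.51720419] [1.79950623e+02 5.87715593e-03 9.04006255e+01] [-0.04109328 -0.32321669 -3.10694115] (array([70. ,  3.5,  8.5]), array([ 0. , -0. , 27.4]))
```

>>> carry_out(commands=[[[5, 30, 1.5, 0, 0, 0, 9], [5, 60, 3, 0, 0, 0, 18], [5, 70, 3.5, 4, 0, 0, 27.4], [5, 70, 3.5, 8, 0, 0, 27.4], [5, 70, 3.5, 8, 0, 0, 27.4]]])

```text
time: 28.22
tool_pos: [523.7, 16.5, 228.9]
tcp_rot: [-179.9, 0.0, 63.2]
ft_force: [-0.2, -0.2, -2.3]
finger_gap: 16.7
```

Run:
```python
from h import *
s=r.sense();print(s["tool_pos"],s["tcp_rot"],s["ft_force"],togo([524.4,16.9,230],63))
```

```text
[523.66621988  16.50887488 228.92146566] [-1.79920357e+02  4.81601442e-02  6.31983344e+01] [-0.24466783 -0.22736308 -2.27382854] (array([ 0.7,  0.5, -1.1]), array([-0.1,  0. ,  0.2]))
```

>>> carry_out(commands=[[[5, 0, 0, 6, 0, 0, 0], [5, 0, 0, 9, 0, 0, 0], [5, 0, 0, 12, 0, 0, 0], [5, 0, 0, 15, 0, 0, 0], [5, 0, 0, 15, 0, 0, 0]]])

```text
time: 28.85
tool_pos: [524.1, 16.9, 214.5]
tcp_rot: [-180.0, 0.0, 63.0]
ft_force: [0.6, 0.1, -2.8]
finger_gap: 16.9
```

It goes in freely. Continuing down.

>>> carry_out(commands=[[[5, 0, 0, 4, 0, 0, 0], [5, 0, 0, 8, 0, 0, 0], [5, 0, 0, 10, 0, 0, 0], [5, 0, 0, 12, 0, 0, 0], [5, 0, 0, 12, 0, 0, 0]]])

```text
time: 29.48
tool_pos: [524.7, 17.0, 205.4]
tcp_rot: [179.9, -0.1, 63.0]
ft_force: [-6.2, 0.5, 13.7]
finger_gap: 17.0
```

>>> carry_out(commands=[[[5, -0.2, -0.4, 0.3, 0, 0, -8], [5, -0.2, -0.4, 0.3, 0, 0, -17], [5, -0.2, -0.4, 0.3, 0, 0, -26], [5, -0.2, -0.4, 0.3, 0, 0, -35], [5, -0.2, -0.4, 0.3, 0, 0, -44]]])

```text
time: 30.1
tool_pos: [524.7, 17.2, 205.4]
tcp_rot: [179.8, 0.0, 107.3]
ft_force: [-5.0, 1.4, 14.2]
finger_gap: 16.8
```

>>> carry_out(commands=[[[5, 0, 0, 0, 0, 0, -9], [5, 0, 0, 0, 0, 0, -18], [5, 0, 0, 0, 0, 0, -27], [5, 0, 0, 0, 0, 0, -36], [5, 0, 0, 0, 0, 0, -45]]])

```text
time: 30.72
tool_pos: [524.4, 17.4, 205.3]
tcp_rot: [179.9, 0.1, 152.3]
ft_force: [-7.0, 2.8, 15.7]
finger_gap: 17.2
```

>>> carry_out(commands=[[[5, 0, 0, 0, 0, 0, -5], [5, 0, 0, 0, 0, 0, -5], [5, 0, 0, 0, 0, 0, 0], [5, 0, 0, 0, 0, 0, 3]]])

```text
time: 31.22
tool_pos: [524.6, 17.4, 205.3]
tcp_rot: [179.9, 0.1, 148.9]
ft_force: [-5.7, 1.8, 14.9]
finger_gap: 17.1
```

>>> carry_out(commands=[[[5, 0, 0, -5, 0, 0, 0], [5, 0, 0, -15, 0, 0, 0], [5, 0, 0, -30, 0, 0, 0], [5, 0, 0, -35, 0, 0, 0], [5, 0, 0, -35, 0, 0, 0]]])

```text
time: 31.85
tool_pos: [524.2, 16.7, 238.3]
tcp_rot: [180.0, 0.1, 149.0]
ft_force: [0.4, -0.0, -3.0]
finger_gap: 16.9
```

Run:
```python
from h import *
s=r.sense();print(s["tool_pos"],s["tcp_rot"],s["ft_force"],togo([525.7,86.4,230],122))
```

```text
[524.17651207  16.71064978 238.32686023] [1.79975081e+02 7.77564670e-02 1.48989427e+02] [ 0.35324579 -0.03226103 -2.96661743] (array([34.6, 60.5,  8.3]), array([ 0. ,  0.1, 27. ]))
```

>>> carry_out(commands=[[[5, 15, 27, 0, 0, 0, 9], [5, 30, 54, 0, 0, 0, 18], [5, 34.8, 60.8, 4, 0, 0, 27], [5, 34.8, 60.8, 8, 0, 0, 27], [5, 34.8, 60.8, 8, 0, 0, 27]]])

```text
time: 32.48
tool_pos: [524.8, 86.5, 228.6]
tcp_rot: [-179.9, -0.0, 122.2]
ft_force: [-0.6, 0.5, -3.2]
finger_gap: 16.9
```

>>> carry_out(commands=[[[5, 0, 0, 6, 0, 0, 0], [5, 0, 0, 9, 0, 0, 0], [5, 0, 0, 12, 0, 0, 0], [5, 0, 0, 15, 0, 0, 0], [5, 0, 0, 15, 0, 0, 0]]])

```text
time: 33.1
tool_pos: [525.9, 87.1, 215.5]
tcp_rot: [179.9, 0.0, 122.0]
ft_force: [1.0, 1.4, -2.3]
finger_gap: 17.0
```

Tip at 113 mm and free, so it is entering. Pressing home.

>>> carry_out(commands=[[[5, 0, 0, 4, 0, 0, 0], [5, 0, 0, 8, 0, 0, 0], [5, 0, 0, 10, 0, 0, 0], [5, 0, 0, 12.5, 0, 0, 0], [5, 0, 0, 12.5, 0, 0, 0]]])

```text
time: 33.72
tool_pos: [526.4, 87.1, 205.3]
tcp_rot: [179.8, 0.1, 122.0]
ft_force: [-4.7, 0.5, 18.4]
finger_gap: 16.9
```

>>> carry_out(commands=[[[5, 0, 0, 0, 0, 0, -8], [5, 0, 0, 0, 0, 0, -17], [5, 0, 0, 0, 0, 0, -26], [5, 0, 0, 0, 0, 0, -35], [5, 0, 0, 0, 0, 0, -44]]])

```text
time: 34.35
tool_pos: [526.3, 87.4, 205.3]
tcp_rot: [179.9, 0.2, 166.3]
ft_force: [-5.4, 1.8, 19.2]
finger_gap: 16.8
```

>>> carry_out(commands=[[[5, 0, 0, 0, 0, 0, -9], [5, 0, 0, 0, 0, 0, -18], [5, 0, 0, 0, 0, 0, -27], [5, 0, 0, 0, 0, 0, -36], [5, 0, 0, 0, 0, 0, -45]]])

```text
time: 34.98
tool_pos: [525.9, 87.4, 205.3]
tcp_rot: [-180.0, 0.1, -148.7]
ft_force: [-7.7, 1.8, 21.7]
finger_gap: 16.5
```

>>> carry_out(commands=[[[5, 0, 0, 0, 0, 0, -5], [5, 0, 0, 0, 0, 0, -5], [5, 0, 0, 0, 0, 0, 0], [5, 0, 0, 0, 0, 0, 3]]])

```text
time: 35.48
tool_pos: [526.1, 87.4, 205.3]
tcp_rot: [-180.0, 0.2, -152.1]
ft_force: [-5.8, 2.0, 20.2]
finger_gap: 17.0
```

>>> carry_out(commands=[[[5, 0, 0, -5, 0, 0, 0], [5, 0, 0, -15, 0, 0, 0], [5, 0, 0, -30, 0, 0, 0], [5, 0, 0, -50, 0, 0, 0], [5, 0, 0, -50, 0, 0, 0]]])

```text
time: 36.1
tool_pos: [526.6, 86.9, 255.0]
tcp_rot: [-179.9, 0.2, -152.0]
ft_force: [0.7, -0.6, -2.3]
finger_gap: 16.8
```

Run:
```python
from h import *
s=r.sense();print(s["tool_pos"],s["tcp_rot"],s["ft_force"],s["joint_pos"],togo([516,-358,255],112))
```

```text
[526.60450387  86.93433261 255.0417582 ] [-179.88540451    0.23482761 -152.01147304] [ 0.71261424 -0.58826688 -2.33972939] [ 3.87499255e+00 -3.17908137e+00  9.56908995e+01 -8.66826598e-03
  8.72270285e+01 -1.14112900e+02] (array([ 2.182e+02, -3.879e+02, -1.000e-01]), array([ 0.1,  0.3, 96. ]))
```

Checking the screws' new angles on the way back.

>>> carry_out(commands=[[[5, 25, -15, 0, 0, 0, 10], [5, 50, -30, 0, 0, 0, 20], [5, 75, -45, 0, 0, 0, 30], [5, 95, -59, 0, 0, 0, 40], [5, 95, -59, 0, 0, 0, 50]]])

```text
time: 36.72
tool_pos: [468.3, -11.2, 251.8]
tcp_rot: [-180.0, -0.0, 157.5]
ft_force: [1.1, 0.2, -3.5]
finger_gap: 17.0
```

>>> carry_out(commands=[[[5, 0, 0, 0, 0, 0, 10], [5, 0, 0, 0, 0, 0, 20], [5, 0, 0, 0, 0, 0, 30], [5, 0, 0, 0, 0, 0, 40], [5, 0, 0, 0, 0, 0, 50]]])

```text
time: 37.35
tool_pos: [468.8, -9.8, 251.7]
tcp_rot: [-180.0, -0.0, 107.7]
ft_force: [0.5, -0.6, -2.5]
finger_gap: 16.8
```

Run:
```python
from sock import *
s=r.sense();c=viewer.calibration("wrist");print(s["tool_pos"],s["tcp_rot"])
im=save("wrist","w10")
u=proj("w",[[526.5,86.4,118],[524.2,16.6,118],[522,-53,118]],c).round().astype(int);print(u.tolist())
socks("pics/w10.png",c,u,24)
print(togo([516,-358,255],112))
t=[cv2.resize(im[max(v-24,0):v+24,x-24:x+24,::-1],(266,266),interpolation=cv2.INTER_CUBIC) for x,v in u]
cv2.imwrite("pics/w10c.png",np.hstack(t))
```

```text
[468.81601101  -9.77711873 251.68647873] [-1.79970126e+02 -7.34024910e-03  1.07662055e+02]
[[423, 105], [388, 186], [358, 257]]
[526.2  86.7] flat normal 23.0 mod60; quality 0.91 afeq 13.8
[523.7  16.4] flat normal 22.5 mod60; quality 0.88 afeq 13.6
none
(array([-346.7,  -57.7,   -3.3]), array([-0. , -0. , -4.8]))
```

View pics/w10c.png

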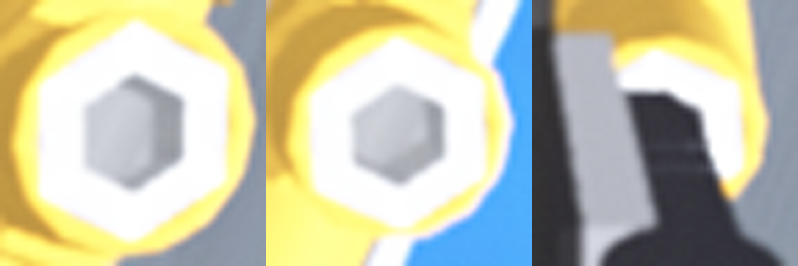

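Sockets 1 and 2 now read about 23° mod 60, so they turned about 81° (1.4 rad). A finger hides socket 3, so I'll check it later. Returning the key.

>>> carry_out(commands=[[[5, -60, -10, 0, 0, 0, 0], [5, -120, -20, 0, 0, 0, 0], [5, -180, -30, 0, 0, 0, 0], [5, -240, -40, 0, 0, 0, 0], [5, -300, -50, 0, 0, 0, 0]]])

```text
time: 38.02
tool_pos: [514.1, -312.5, 251.7]
tcp_rot: [180.0, -0.0, 108.2]
ft_force: [1.4, 0.1, -2.5]
finger_gap: 16.6
```

>>> carry_out(commands=[[[5, -30, -5, 0, 0, 0, 0], [5, -46, -8, 0, 0, 0, 0], [5, -46, -8, 0, 0, 0, 0], [5, -46, -8, 0, 0, 0, 0]]])

```text
time: 38.52
tool_pos: [520.9, -355.4, 251.9]
tcp_rot: [180.0, -0.0, 108.1]
ft_force: [-0.2, 0.2, -3.2]
finger_gap: 16.8
```

Run:
```python
from h import *
s=r.sense();print(s["tool_pos"],s["tcp_rot"],s["ft_force"],togo([515.8,-358,165],107))
```

```text
[ 520.88786728 -355.4305852   251.93960537] [ 1.79998909e+02 -4.12818577e-02  1.08086365e+02] [-0.16218552  0.18376182 -3.18571162] (array([-0.9, -5.6, 86.9]), array([ 0. , -0. ,  1.1]))
```

>>> carry_out(commands=[[[5, -0.9, -5.6, 0, 0, 0, 0], [5, -0.9, -5.6, 40, 0, 0, 0], [5, -0.9, -5.6, 75, 0, 0, 0], [5, -0.9, -5.6, 87, 0, 0, 0], [5, -0.9, -5.6, 87, 0, 0, 0]]])

```text
time: 39.15
tool_pos: [515.4, -358.7, 164.8]
tcp_rot: [-180.0, -0.1, 108.0]
ft_force: [0.7, 0.1, -1.4]
finger_gap: 16.9
```

>>> carry_out(commands=[[[5, 0, 0, 5, 0, 0, 0], [5, 0, 0, 10, 0, 0, 0], [5, 0, 0, 14, 0, 0, 0], [5, 0, 0, 18, 0, 0, 0], [5, 0, 0, 18, 0, 0, 0]]])

```text
time: 39.78
tool_pos: [515.7, -359.0, 146.8]
tcp_rot: [180.0, -0.0, 108.0]
ft_force: [0.6, 1.9, -2.7]
finger_gap: 16.8
```

The tip is at 44 mm, inside the hole with no force. Lowering the rest.

>>> carry_out(commands=[[[5, 0, -0.3, 10, 0, 0, 0], [5, 0, -0.3, 20, 0, 0, 0], [5, 0, -0.3, 30, 0, 0, 0], [5, 0, -0.3, 38, 0, 0, 0], [5, 0, -0.3, 38, 0, 0, 0]]])

```text
time: 40.4
tool_pos: [515.0, -359.0, 107.8]
tcp_rot: [-180.0, -0.1, 108.0]
ft_force: [0.1, 2.7, -5.1]
finger_gap: 16.7
```

>>> carry_out(commands=[[[22, 0, 0, 0, 0, 0, 0], [30, 0, 0, 0, 0, 0, 0], [45, 0, 0, 0, 0, 0, 0], [60, 0, 0, 0, 0, 0, 0], [60, 0, 0, 0, 0, 0, 0]]])

```text
time: 41.02
tool_pos: [515.5, -359.5, 109.1]
tcp_rot: [180.0, 0.0, 108.0]
ft_force: [0.0, -0.2, -0.2]
finger_gap: 59.9
```

>>> carry_out(commands=[[[60, 0, 0, -20, 0, 0, 0], [60, 0, 0, -50, 0, 0, 0], [60, 0, 0, -100, 0, 0, 0], [60, 0, 0, -150, 0, 0, 0], [60, 0, 0, -150, 0, 0, 0]]])

```text
time: 41.65
tool_pos: [517.7, -361.3, 267.4]
tcp_rot: [179.6, 0.6, 108.0]
ft_force: [0.3, 0.0, 0.5]
finger_gap: 60.0
```

>>> carry_out(commands=[[[60, 0, -35, 0, 0, 0, 0], [60, -60, -35, 0, 0, 0, 0], [60, -60, -35, 0, 0, 0, 0], [60, -60, -35, 0, 0, 0, 0]]])

```text
time: 42.15
tool_pos: [500.6, -427.3, 259.0]
tcp_rot: [180.0, -0.0, 108.0]
ft_force: [0.1, 0.2, -0.1]
finger_gap: 60.3
```

Run:
```python
from h import *
s=r.sense();print(s["tool_pos"],s["tcp_rot"],s["ft_force"],s["finger_gap"])
im=save("wrist","w11")
a=im[:,:,::-1]; b=save("scene","s11")[:,:,::-1]; 
cv2.imwrite("pics/w11c.png",np.hstack([a[0:300,180:580],cv2.resize(b[100:220,140:300],(400,300),interpolation=cv2.INTER_CUBIC)]))
R=Ro.from_euler('xyz',s["tcp_rot"],degrees=True)
print(togo([490,-20,258],92))
```

```text
[ 500.59279489 -427.27222219  259.02632483] [ 1.79998816e+02 -2.91814267e-02  1.07963795e+02] [ 0.08172915  0.18674695 -0.12312179] 60.2937445871189
(array([390.3, 115.4,   1.8]), array([ 0.1,  0.1, 16. ]))
```

View pics/w11c.png

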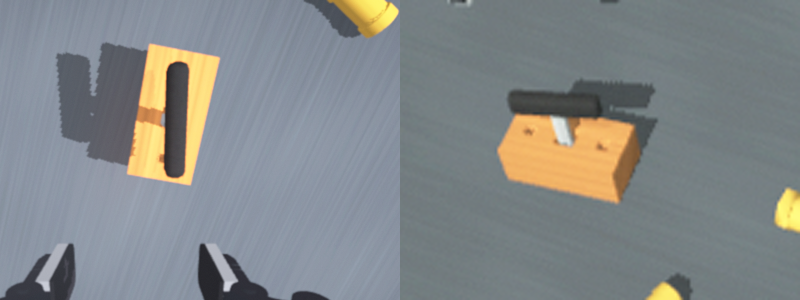

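The key stands upright in the middle hole. Now socket 3 and the tray.

>>> carry_out(commands=[[[60, 60, 18, 0, 0, 0, 4], [60, 120, 36, 0, 0, 0, 8], [60, 180, 54, 0, 0, 0, 12], [60, 240, 72, 0, 0, 0, 16], [60, 300, 90, 0, 0, 0, 16]]])

```text
time: 42.88
tool_pos: [493.4, -112.3, 260.4]
tcp_rot: [179.8, 0.0, 92.0]
ft_force: [2.5, -0.3, 0.7]
finger_gap: 59.7
```

>>> carry_out(commands=[[[60, 60, 0, 0, 0, 0, 0], [60, 60, 0, 0, 0, 0, 0], [60, 60, 0, 0, 0, 0, 0]]])

```text
time: 43.25
tool_pos: [491.6, -54.5, 260.0]
tcp_rot: [179.9, 0.1, 92.1]
ft_force: [0.2, -0.2, 0.1]
finger_gap: 60.4
```

Run:
```python
from sock import *
s=r.sense();c=viewer.calibration("wrist");print(s["tool_pos"],s["tcp_rot"])
im=save("wrist","w12")
u=proj("w",[[526.5,86.4,118],[524.2,16.6,118],[522,-53,118]],c).round().astype(int);print(u.tolist())
socks("pics/w12.png",c,u,24)
top=save("top","top12")[:,:,::-1]
t=[cv2.resize(im[max(v-24,0):v+24,x-24:x+24,::-1],(266,266),interpolation=cv2.INTER_CUBIC) for x,v in u]
sc=save("scene","s12")[:,:,::-1]
cv2.imwrite("pics/w12c.png",np.vstack([np.hstack(t)[:,:798],cv2.resize(sc[140:310,150:520],(798,333))]))
```

```text
[491.63529445 -54.51242836 259.97702234] [1.79895580e+02 5.39369276e-02 9.21014766e+01]
[[369, 14], [359, 110], [351, 193]]
[526.1  86.6] flat normal 21.7 mod60; quality 0.91 afeq 14.3
[523.7  16.6] flat normal 22.9 mod60; quality 0.92 afeq 14.1
[521.1 -53.6] flat normal 24.4 mod60; quality 0.88 afeq 14.0
```

View pics/w12c.png

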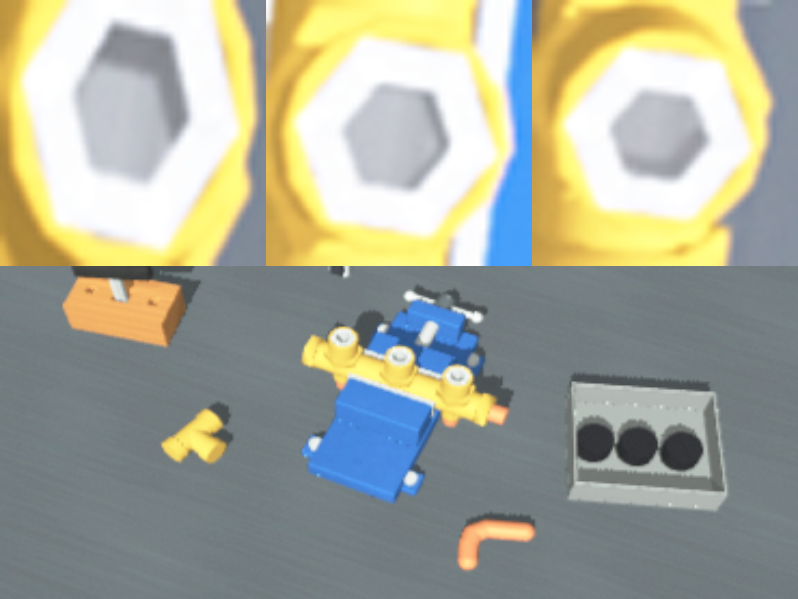

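All three screws have turned about 80° and the three caps lie in the tray. The key is in its hole and the bystanders have not moved. Handing in.

```bash
python3 -c "
from bench import r
print(r.hand_in())"
```

```text
the job is handed in; nothing more can be done
None
```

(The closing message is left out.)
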